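Put the second-hand tool set back into its drawer

TASK

The four tools of this second-hand set (screwdriver, combination spanner, pliers and socket ratchet) lie about on the stall table. Put each one back into the pocket of its own shape in the red drawer, pointing the way the silhouette shows, so that every tool lies fully down on the floor of its pocket, and let go of them all.

Things in the scene. Friction and masses are not known exactly. Their poses are not given: they have to be found in the camera images.
- screwdriver_mid (a point): Loose screwdriver lying down, 170 mm long, 90 g: eight-sided clear amber handle 26 mm across flats, 81 mm long, neck 18 mm across, round steel blade 6 mm thick. Point: in the handle on its axis, 13 mm above table, good to grip (26 mm wide, flat sides). x axis points to the blade tip (105 mm away; butt 65 mm behind).
- spanner_mid (a point): Loose combination spanner, bright steel, lying flat, 170 mm long, 100 g: shank 11 mm wide, 6 thick (underside 1.5 mm above table), ring end 22 mm across, forked open end 25 mm wide, both 9 thick. Point: on the shank's middle line, 4.5 mm above table, good to grip (11 mm wide). x axis points to the open end (100 mm away; ring end 70 mm behind).
- pliers_mid (a point): Loose closed pliers (rigid) lying flat, 165 mm long, 12 mm high, 200 g: dark steel head, two spread red handles 12 mm thick, 51 mm wide over both. Point: in the joint block, 6 mm above table, good to grip (26 mm wide, parallel sides from 14 mm behind to 24 mm ahead of the point). x axis points to the nose (tip 55 mm away; handle ends 110 mm behind).
- ratchet_mid (a point): Loose socket ratchet lying flat, 150 mm long, 190 g: round steel head 30 mm across, 14 mm high, square drive on top up to 24 mm; steel neck 12 mm wide, 11 high (underside 1.5 above table); blue grip 20 wide, 14 high. Point: on the neck, 7 mm above table, good to grip (head begins 10 mm ahead, blue grip 25 mm behind). x axis points to the head (far side 40 mm away; handle end 110 mm behind).
- inlay_screwdriver_floor (a point): Screwdriver inlay: a wide handle part and a narrow blade part. Fixed black block 210 (x) x 84 x 38 mm in a bay of the red drawer (rim 44 mm high), top 40 mm above table. Pocket 8 mm deep, tool + 7 mm all round, yellow with dark silhouette, crossed at the seat by a 40 mm open finger channel. Point: block centre, at pocket floor; x to the tool's blade. Seated, the tool's point is 20 mm to -x, 13.0 mm above floor.
- inlay_spanner_floor (a point): Spanner inlay: a narrow middle and two wider ends. Fixed black block 210 (x) x 84 x 38 mm in a bay of the red drawer (rim 44 mm high), top 40 mm above table. Pocket 8 mm deep, tool + 7 mm all round, yellow with dark silhouette, crossed at the seat by a 40 mm open finger channel. Point: block centre, at pocket floor; x to the tool's open end. Seated, the tool's point is 15 mm to -x, 4.5 mm above floor.
- inlay_pliers_floor (a point): Pliers inlay: a wide two-handled part and a narrower nose. Fixed black block 210 (x) x 84 x 38 mm in a bay of the red drawer (rim 44 mm high), top 40 mm above table. Pocket 8 mm deep, tool + 7 mm all round, yellow with dark silhouette, crossed at the seat by a 40 mm open finger channel. Point: block centre, at pocket floor; x to the tool's nose. Seated, the tool's point is 27.5 mm to +x, 6.0 mm above floor.
- inlay_ratchet_floor (a point): Ratchet inlay: a straight handle and a round head. Fixed black block 210 (x) x 84 x 38 mm in a bay of the red drawer (rim 44 mm high), top 40 mm above table. Pocket 8 mm deep, tool + 7 mm all round, yellow with dark silhouette, crossed at the seat by a 40 mm open finger channel. Point: block centre, at pocket floor; x to the tool's round head. Seated, the tool's point is 35 mm to +x, 7.0 mm above floor.
Not all that is in view belongs to the job. Of the things shaped like the part that bears screwdriver_mid, the amber glass one is meant.

How it is judged:
At the end, for the whole second after the job is handed in: Each of the four tools lies at rest in its own inlay's pocket: its listed point within 10 mm along and 10 mm across of its seated place, within 2.5 mm of its seated height (so it is down on the pocket floor), its long axis within 0.15 rad of the inlay's and pointing the way of the silhouette (x of screwdriver_mid in the frame of inlay_screwdriver_floor between -0.03 and -0.01 m and y of screwdriver_mid in the frame of inlay_screwdriver_floor between -0.01 and 0.01 m and z of screwdriver_mid in the frame of inlay_screwdriver_floor between 0.0105 and 0.0155 m and x of inlay_screwdriver_floor in the frame of screwdriver_mid between 0.01 and 0.03 m and angle between the x axis of screwdriver_mid and the x axis of inlay_screwdriver_floor, either way round below 0.15 rad and linear speed of each of screwdriver, spanner, pliers, ratchet below 0.02 m/s and angular speed of each of screwdriver, spanner, pliers, ratchet below 0.2 rad/s and x of spanner_mid in the frame of inlay_spanner_floor between -0.025 and -0.005 m and y of spanner_mid in the frame of inlay_spanner_floor between -0.01 and 0.01 m and z of spanner_mid in the frame of inlay_spanner_floor between 0.002 and 0.007 m and x of inlay_spanner_floor in the frame of spanner_mid between 0.005 and 0.025 m and angle between the x axis of spanner_mid and the x axis of inlay_spanner_floor, either way round below 0.15 rad and x of pliers_mid in the frame of inlay_pliers_floor between 0.0175 and 0.0375 m and y of pliers_mid in the frame of inlay_pliers_floor between -0.01 and 0.01 m and z of pliers_mid in the frame of inlay_pliers_floor between 0.0035 and 0.0085 m and x of inlay_pliers_floor in the frame of pliers_mid between -0.0375 and -0.0175 m and angle between the x axis of pliers_mid and the x axis of inlay_pliers_floor, either way round below 0.15 rad and x of ratchet_mid in the frame of inlay_ratchet_floor between 0.025 and 0.045 m and y of ratchet_mid in the frame of inlay_ratchet_floor between -0.01 and 0.01 m and z of ratchet_mid in the frame of inlay_ratchet_floor between 0.0045 and 0.0095 m and x of inlay_ratchet_floor in the frame of ratchet_mid between -0.045 and -0.025 m and angle between the x axis of ratchet_mid and the x axis of inlay_ratchet_floor, either way round below 0.15 rad); the robot touches nothing.
It also fails if it takes over 128 s, if anything falls off the work surface, if the arm or the gripper's body presses on something with over 40 N, if the wrist force passes 120 N, or if a joint passes its speed limit or range.

ROBOT

A 6-joint arm with a two-finger parallel gripper is mounted at the origin on the work surface. World frame = base frame: x ahead of the robot, y to its left, z up, the work surface at z = 0. Lengths are in m, angles in rad, forces in N, time in s.
With the tool pointing down it reaches from about 0.3 to 0.75 m from the base axis. Payload 8.5 kg.
Tool frame: the origin (TCP) lies midway between the tips of the shut fingers; the grasp point (between the pads) lies 19 mm behind it; z points along the fingers, y is the line along which they close (so a half turn about z gives the same grasp; the last joint's range is limited). The gripper opens to 85 mm and grips with 20 to 120 N. Pads are 22 mm wide; open, the fingers measure 114 mm over their backs; the gripper's body (76 mm by 85 mm) begins 54 mm behind the grasp point. The pads swing forward as they close: fully open they stand 13 mm farther back than shut.
Start: joints at [-1.393, 0.381, 1.297, -0, 1.464, -0.215], TCP at [0.211, -0.508, 0.231] pointing down, gripper open.
Joint ranges: [-3.11, 3.11], [-0.89, 2.33], [0.22, 2.48], [-1.42, 4.56], [0.17, 2.85], [-2.88, 2.88]. Speed limits (rad/s): [2.39, 2.39, 3.14, 3.14, 3.14, 3.14].

INTERFACE

Orientations are given as a unit quaternion [w, x, y, z].
In Python, from bench import manip, optics, workorder, look_for, cut_out gives the robot as it stands. Calls block until the motion is done:
- manip.movep(position, orientation): joint-space move of the TCP to a pose.
- manip.servo_line(position, attitude=None, feed=0.15, stop_force=None): straight line of the TCP; attitude=None keeps the orientation; feed is the mean speed in m/s. With stop_force (N) it stops when the force on the tool has changed by that much, and returns True; else False.
- manip.movej(angles): joint-space move.
- manip.open_jaws() and manip.gripper_close(newtons=None): open the fingers fully, or close them until they stop; newtons is the grip in N (None keeps the last).
- manip.dwell(seconds).
- manip.solve_ik(position, orientation): joint angles nearest the present ones, or None.
- optics.camera(name): name is "scene" or "top"; returns a dict with "frame" (384x512x3 uint8, blue, green, red), "z_map" (384x512 float32, m along the optical axis (not along the pixel's ray), 0 where there is no reading), "camera_matrix" (3x3 intrinsics, pixels), "camera_from_world" (4x4, takes a point from world to camera coordinates). Camera axes: x right, y down, z forward; pixel columns grow to the right and rows downward; lengths in m; the calibration is good to about 2 mm. A picture is of the moment at which its call begins.
A pose or a line that the arm cannot do raises manip.PlanningError and nothing moves.
- workorder.finish_job(): hands the job in; it is judged then, once.
Trained networks look in a picture, given as the dict that the camera call returned (one of the last four; its "shot" number tells which), for a name from the list of things; names that differ only in an ending like _2 or _b are one class to them, and where a whole thing is asked for, a point or a joint stands for the part that bears it (a point fixed in the world has none). Each returns a list of dicts, best first, with "conf" (0 to 1); they miss things now and then, are a little off and sometimes report something else, mostly with a low value. They report only what shows in the picture. A call takes as long as a camera call. They do not tell look-alikes from the thing itself.
- look_for(picture, label): "extent" ([left, top, right, bottom] in pixels, round what is visible of it).
- cut_out(picture, label): "region" (384x512 bool, what is visible of it) and "extent" ([left, top, right, bottom] in pixels, round what is visible of it).
Readings, each from a call of its own:
- manip.get_clock(): time.
- manip.get_qpos(): joint angles.
- manip.get_joint_velocities(): joint speeds.
- manip.get_tau(): joint torques, N m.
- manip.get_eef_pos(): TCP position.
- manip.get_orientation(): TCP orientation.
- manip.get_force(): force on the tool from outside, world axes, zero at the start.
- manip.get_ft_torque(): the same for the moment, N m.
- manip.get_gripper_width(): opening from 0.0 (shut) to 1.0 (fully open).
- manip.get_grip_force(): force on a finger pad.
Only numpy, scipy, OpenCV 4.12 (cv2) and the standard library are available. Lean on these libraries where they do the work, as an engineer would, in place of code of your own. Each camera call takes 0.05 s, during which the arm holds its last target. There are 200 camera calls.

## Working session

There is one attempt and no reset: what is moved stays moved. The work goes in short steps, each a Python script; the robot and the scene stay as the last script left them, time stands still between calls to the robot, and variables do not carry over. Pictures are saved under pics/ and viewed, at most 14 in all, crops included, and the job is handed in when it is done.

```bash
mkdir -p pics; python3 - <<'E'
from bench import manip, optics, workorder, look_for, cut_out
import cv2, numpy as np
for n in ("top","scene"):
    p=optics.camera(n); cv2.imwrite(f"pics/{n}0.png",cv2.resize(p["frame"],(800,600),interpolation=cv2.INTER_CUBIC))
    print(n,p["camera_matrix"].tolist(),np.round(p["camera_from_world"],3).tolist())
    for l in ["screwdriver_mid","spanner_mid","pliers_mid","ratchet_mid"]:
        print(l,[(round(d["conf"],2),d["extent"],int(d["region"].sum())) for d in cut_out(p,l)])
    for l in ["inlay_screwdriver_floor","inlay_spanner_floor"]:
        try: print(l,[(round(d["conf"],2),d["extent"]) for d in look_for(p,l)])
        except Exception as e: print(e)
print(manip.get_clock(),manip.get_orientation())
E
```

```text
top [[444.1130920937571, 0.0, 255.32963538083624], [0.0, 444.1130920937571, 194.13666680222374], [0.0, 0.0, 1.0]] [[-0.018, -1.0, -0.011, -0.06], [-0.996, 0.019, -0.091, 0.413], [0.091, 0.01, -0.996, 1.314], [0.0, 0.0, 0.0, 1.0]]
screwdriver_mid [(0.81, [391.2, 225.0, 413.0, 269.6], 316), (0.8, [268.8, 147.4, 277.5, 180.3], 245)]
spanner_mid []
pliers_mid [(0.92, [369.5, 134.0, 391.1, 192.0], 534)]
ratchet_mid [(0.62, [336.9, 148.3, 361.2, 199.4], 331), (0.59, [372.1, 135.6, 389.4, 191.8], 452)]
inlay_screwdriver_floor [(0.68, [103.2, 113.8, 136.2, 189.1])]
inlay_spanner_floor [(0.61, [369.4, 134.7, 390.9, 191.4]), (0.57, [132.2, 112.2, 165.2, 185.9])]
scene [[476.78884566062095, 0.0, 246.11687270114962], [0.0, 476.78884566062095, 196.55586644616014], [0.0, 0.0, 1.0]] [[-0.284, 0.959, -0.021, 0.178], [0.605, 0.162, -0.78, -0.199], [-0.744, -0.234, -0.626, 1.891], [0.0, 0.0, 0.0, 1.0]]
screwdriver_mid [(0.81, [199.5, 208.4, 232.3, 242.7], 239), (0.58, [140.9, 147.8, 162.8, 163.9], 167)]
spanner_mid [(0.71, [182.2, 196.3, 208.8, 233.6], 160)]
pliers_mid [(0.84, [114.8, 188.1, 147.5, 215.6], 232)]
ratchet_mid [(0.78, [150.9, 191.7, 163.3, 217.2], 196)]
inlay_screwdriver_floor [(0.65, [353.2, 226.9, 382.0, 277.7])]
inlay_spanner_floor [(0.73, [316.6, 223.6, 357.0, 274.9])]
0.7 [ 1.06575351e-05  9.80776628e-01  1.95133813e-01 -1.35783618e-05]
```

View pics/top0.png

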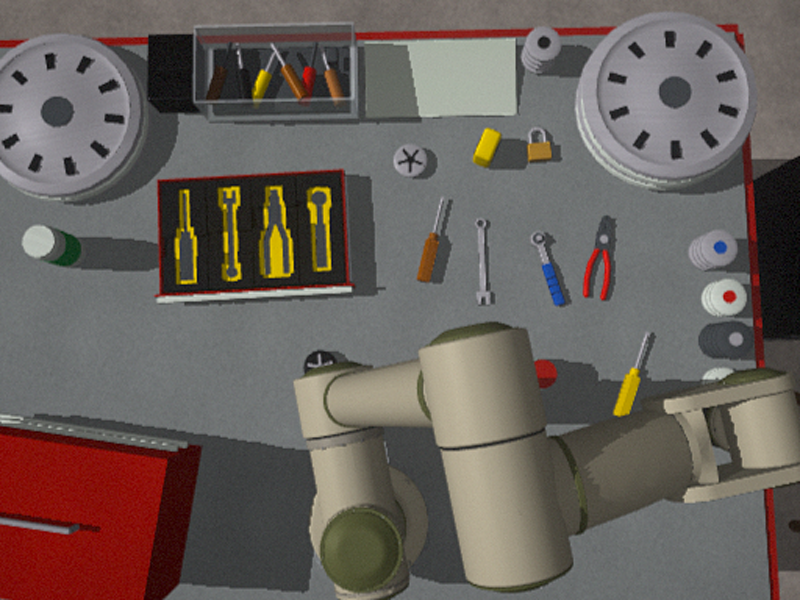

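View pics/scene0.png

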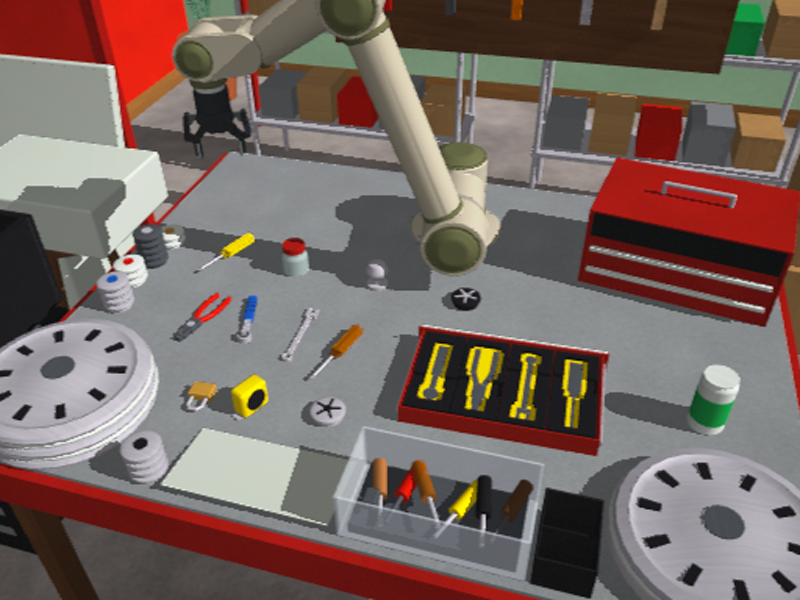

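```bash
cat > h.py <<'E'
from bench import manip, optics, workorder, look_for, cut_out
import cv2, numpy as np
def rect(p,z,x0,x1,y0,y1,s):
    """orthophoto of plane z: up=+x, left=+y, s px/m"""
    W,H=int((y1-y0)*s),int((x1-x0)*s)
    P=p["camera_matrix"]@p["camera_from_world"][:3]
    Hm=np.c_[P[:,0],P[:,1],P[:,2]*z+P[:,3]]
    A=np.array([[0,-1/s,x1],[-1/s,0,y1],[0,0,1]])
    return cv2.warpPerspective(p["frame"],Hm@A,(W,H),flags=cv2.INTER_CUBIC|cv2.WARP_INVERSE_MAP)
def grid(im,x1,y1,s,step=.05):
    H,W=im.shape[:2]
    for k in np.arange(-20,20)*step:
        r=int((x1-k)*s); c=int((y1-k)*s)
        if 0<=r<H: cv2.putText(im,f"{k:.2f}",(0,r+4),0,.4,(0,255,0)); cv2.line(im,(0,r),(W,r),(0,255,0),1) if 0 else cv2.line(im,(30,r),(36,r),(0,255,0),1)
        if 0<=c<W: cv2.putText(im,f"{k:.2f}",(c-14,10),0,.4,(0,255,0)); cv2.line(im,(c,12),(c,18),(0,255,0),1)
    return im
def world(p,uv,z):
    """intersect pixel rays with plane z"""
    uv=np.atleast_2d(np.asarray(uv,float)); T=p["camera_from_world"]; R=T[:3,:3]; c=-R.T@T[:3,3]
    d=(R.T@np.linalg.inv(p["camera_matrix"])@np.c_[uv,np.ones(len(uv))].T).T
    return c+d*((z-c[2])/d[:,2])[:,None]
E
python3 - <<'E'
from h import *
p=optics.camera("top")
print(world(p,[[270,115],[395,250],[95,105],[230,195]],0.0))
c=world(p,[[262,115],[415,275]],0.0)
x1,y1,s=c[0,0],c[0,1],1600
im=rect(p,.008,c[1,0],x1,c[1,1],y1,1600); print(im.shape)
cv2.imwrite("pics/tools.png",grid(im,x1,y1,1600))
c=world(p,[[96,103],[232,197]],0.035); x1,y1=c[0,:2]
im=rect(p,.034,c[1,0],x1,c[1,1],y1,1900); print(im.shape)
cv2.imwrite("pics/drawer.png",grid(im,x1,y1,1900))
for l in ["screwdriver_mid","spanner_mid","pliers_mid","ratchet_mid"]:
    for d in cut_out(p,l):
        m=d["region"]; v,u=np.nonzero(m); print(l,d["conf"],np.round(p["frame"][m].mean(0)),world(p,[[u.mean(),v.mean()]],.006)[0].round(3), [round(float(x),4) for x in np.percentile(p["z_map"][m],[5,50,95])])
E
```

```text
[[ 0.65808612 -0.11744773  0.        ]
 [ 0.23735086 -0.48291288  0.        ]
 [ 0.70151176  0.42592495  0.        ]
 [ 0.41233855  0.00948029  0.        ]]
(793, 713, 3)
(558, 776, 3)
screwdriver_mid 0.81 [ 42.  79. 121.] [ 0.513 -0.129  0.006] [1.3267, 1.3354, 1.3541]
screwdriver_mid 0.71 [  5. 159. 188.] [ 0.235 -0.5    0.006] [1.2996, 1.3074, 1.3211]
spanner_mid 0.58 [147. 142. 144.] [ 0.488 -0.23   0.006] [1.3385, 1.349, 1.3584]
pliers_mid 0.83 [ 52.  53. 129.] [ 0.499 -0.461  0.006] [1.3357, 1.3433, 1.352]
ratchet_mid 0.58 [137.  92.  70.] [ 0.476 -0.357  0.006] [1.3325, 1.3392, 1.3476]
```

```bash
python3 - <<'E'
from h import *
p=optics.camera("top")
x1,y1=.60,-.07
im=rect(p,.008,.34,x1,-.52,y1,1750); print(im.shape)
cv2.imwrite("pics/tools2.png",grid(im,x1,y1,1750))
c=world(p,[[96,103],[232,197]],0.035); print(c)
E
```

```text
(454, 787, 3)
[[0.69696297 0.4097856  0.035     ]
 [0.40311714 0.00128385 0.035     ]]
```

View pics/tools2.png

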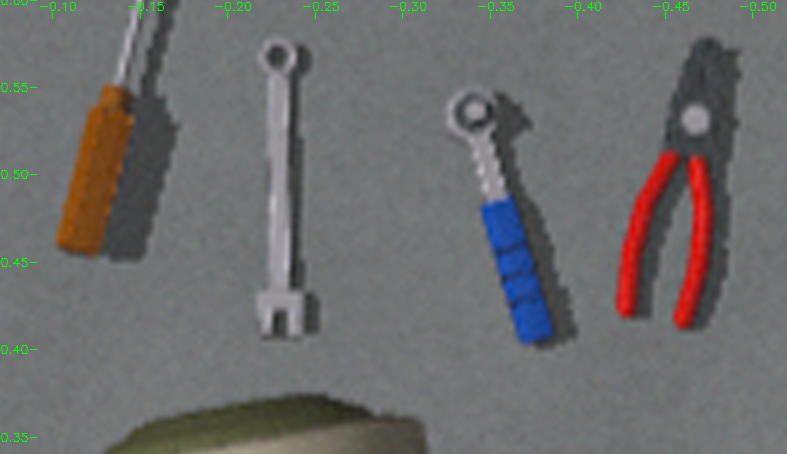

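View pics/drawer.png

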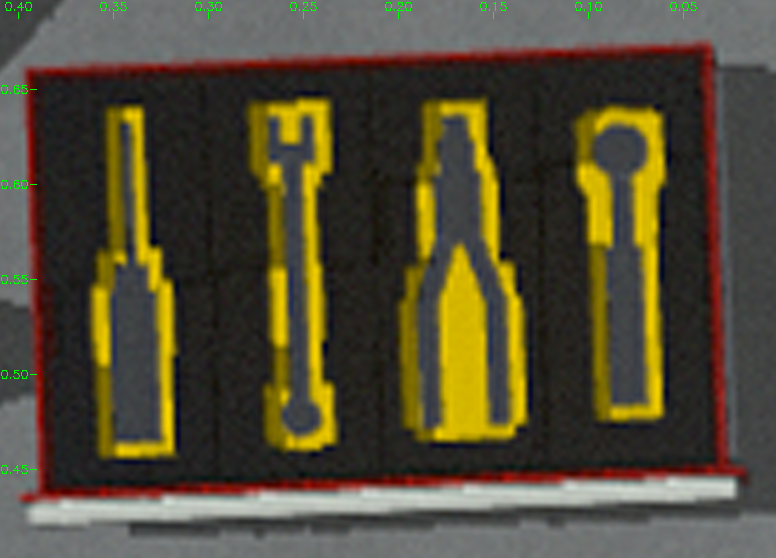

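```bash
cat >> h.py <<'E'
from scipy.spatial.transform import Rotation as Rn
def quat(a):
    q=(Rn.from_euler("z",a)*Rn.from_euler("x",np.pi)).as_quat(); return q[[3,0,1,2]]
K=np.load("cam.npy",allow_pickle=True).item() if __import__("os").path.exists("cam.npy") else None
def lift(pts,x1,y1,s,z0,z):   # orthophoto pixel (col,row) at z0 -> world at height z
    T=K["camera_from_world"]; c=-T[:3,:3].T@T[:3,3]
    P=np.array([[x1-r/s,y1-q/s,z0] for q,r in pts]); return (c+(P-c)*((z-c[2])/(z0-c[2])))[:,:2]
def toolpose(back,front,f,zz):   # ends in tools2 pixels, f = point's distance from front
    b,t=lift([back,front],.60,-.07,1750,.008,zz); d=t-b; L=np.linalg.norm(d); return t-d/L*f,np.arctan2(d[1],d[0]),L
def seat(c,off):
    a=.032; p=lift([c],.69696,.40979,1900,.034,.032)[0]; return p+off*np.array([np.cos(a),np.sin(a)]),a
def plan(pick,place,flips=(0,np.pi)):
    for f in flips:
        qs=[manip.solve_ik([*p,z],quat(a+f)) for (p,a) in (pick,place) for z in (.15,.05)]
        if all(q is not None for q in qs): yield f,[np.round(q,2) for q in qs]
def go(pick,place,f,zt,drop=.001,N=80):
    (p,a),(s,b)=pick,place
    manip.open_jaws(); manip.movep([*p,.12],quat(a+f))
    hit=manip.servo_line([*p,zt],stop_force=20); manip.gripper_close(N)
    print("pick",hit,manip.get_eef_pos(),manip.get_gripper_width(),manip.get_grip_force())
    manip.servo_line([*p,.14],feed=.2); manip.movep([*s,.14],quat(b+f))
    print("held",manip.get_gripper_width(),manip.get_grip_force())
    manip.servo_line([*s,.075],feed=.2)
    hit=manip.servo_line([*s,.032+zt+drop],feed=.06,stop_force=12); print("place",hit,manip.get_eef_pos())
    manip.open_jaws(); manip.servo_line([*s,.14],feed=.2); print("t",manip.get_clock())
E
python3 - <<'E'
import numpy as np
from bench import optics
p=optics.camera("top"); np.save("cam.npy",{k:p[k] for k in("camera_matrix","camera_from_world")})
E
cat > jobs.py <<'E'
from h import *
tipw=world(K,[[446/1.5625,198/1.5625]],.008)[0]; tip=((-.07-tipw[1])*1750,(.60-tipw[0])*1750)
J={"screwdriver":(toolpose((80,247),tip,.105,.013),seat((131,281),-.020),.008),
"spanner":(toolpose((277,38),(281,338),.100,.006),seat((296,277),-.015),.003),
"ratchet":(toolpose((537,337),(474-7,112-25),.040,.010),seat((624,265),.035),.005),
"pliers":(toolpose((655,322),(707,38),.055,.008),seat((460,272),.0275),.003)}
if __name__=="__main__":
    for k,(pk,pl,z) in J.items():
        print(k,pk,pl)
        for r in plan(pk[:2],pl): print("  ",r)
E
python3 jobs.py
```

```text
screwdriver (array([ 0.51649322, -0.13312679]), np.float64(-0.29246497613431943), np.float64(0.16584804006861512)) (array([0.52946936, 0.34084596]), 0.032)
   (0, [array([-0.47,  0.43,  1.48, -0.  ,  1.24,  1.39]), array([-0.47,  0.56,  1.6 , -0.  ,  0.99,  1.39]), array([ 0.38,  0.58,  1.19, -0.  ,  1.37,  1.92]), array([ 0.38,  0.69,  1.31, -0.  ,  1.15,  1.92])])
   (3.141592653589793, [array([-0.47,  0.43,  1.48,  0.  ,  1.24, -1.75]), array([-0.47,  0.56,  1.6 ,  0.  ,  0.99, -1.75]), array([ 0.38,  0.58,  1.19,  0.  ,  1.37, -1.22]), array([ 0.38,  0.69,  1.31,  0.  ,  1.15, -1.22])])
spanner (array([ 0.50702171, -0.22946236]), np.float64(-3.1282601102956473), np.float64(0.1717002953113335)) (array([0.53657528, 0.25403133]), 0.032)
   (0, [array([-0.64,  0.46,  1.41,  0.  ,  1.27, -2.22]), array([-0.64,  0.59,  1.53,  0.  ,  1.03, -2.22]), array([ 0.24,  0.52,  1.3 , -0.  ,  1.32,  1.78]), array([ 0.24,  0.64,  1.42, -0.  ,  1.09,  1.78])])
   (3.141592653589793, [array([-0.64,  0.46,  1.41, -0.  ,  1.27,  0.92]), array([-0.64,  0.59,  1.53, -0.  ,  1.03,  0.92]), array([ 0.24,
[... 575 characters left out ...]
3]), array([-0.06,  0.53,  1.29,  0.  ,  1.32, -1.66]), array([-0.06,  0.64,  1.4 ,  0.  ,  1.1 , -1.66])])
pliers (array([ 0.5241851 , -0.46409425]), np.float64(-0.18109265653121914), np.float64(0.16498361081251284)) (array([0.58168912, 0.16894362]), 0.032)
   (0, [array([-0.89,  0.71,  0.94, -0.  ,  1.49,  0.86]), array([-0.89,  0.79,  1.07, -0.  ,  1.28,  0.86]), array([ 0.09,  0.54,  1.27, -0.  ,  1.33,  1.63]), array([ 0.09,  0.65,  1.38, -0.  ,  1.11,  1.63])])
   (3.141592653589793, [array([-0.89,  0.71,  0.94,  0.  ,  1.49, -2.28]), array([-0.89,  0.79,  1.07,  0.  ,  1.28, -2.28]), array([ 0.09,  0.54,  1.27,  0.  ,  1.33, -1.52]), array([ 0.09,  0.65,  1.38,  0.  ,  1.11, -1.52])])
```

```bash
cat > run1.py <<'E'
from jobs import *
b=lift([(80,247)],.60,-.07,1750,.008,.013)[0]; a=-.245
pk=(b+.065*np.array([np.cos(a),np.sin(a)]),a); print(pk)
go(pk,J["screwdriver"][1],0,.008)
p=optics.camera("top"); cv2.imwrite("pics/d1.png",rect(p,.034,.403,.697,.0013,.4098,1900))
p=optics.camera("scene"); cv2.imwrite("pics/s1.png",cv2.resize(p["frame"][190:330,220:420],(800,560),interpolation=cv2.INTER_CUBIC))
E
python3 run1.py
```

```text
(array([ 0.52128795, -0.13134965]), -0.245)
pick False [ 0.52153949 -0.13143795  0.0086211 ] 0.2770044489659196 78.5317550227046
held 0.2790167019276126 78.31698216497898
place True [0.52893063 0.34062947 0.04065024]
t 9.425
```

View pics/s1.png

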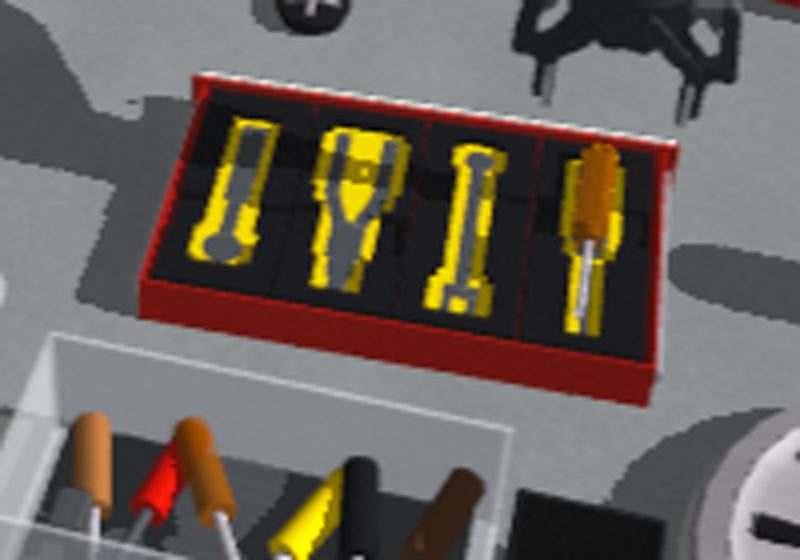

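View pics/d1.png

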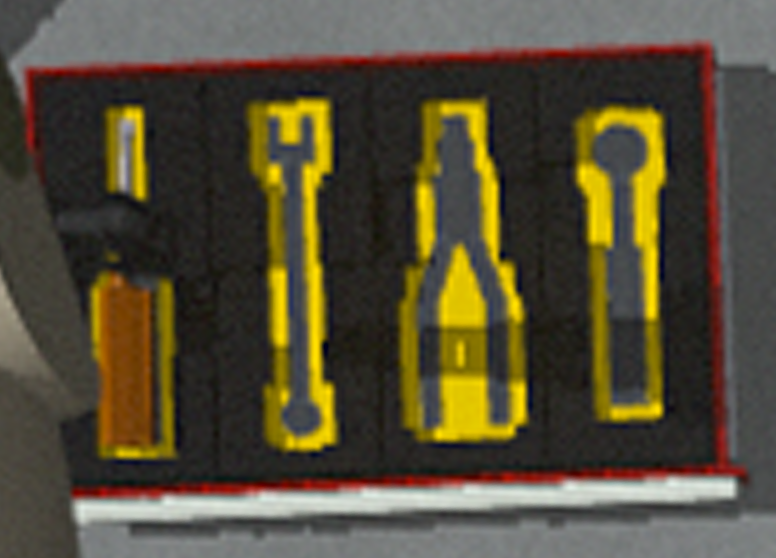

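The screwdriver lies in its pocket (handle at about (126,360), tip at (126,120) in the orthophoto). The offset from the silhouette is what parallax predicts. I'll do the other three now.

```bash
cat > run2.py <<'E'
from jobs import *
for k in ("spanner","ratchet","pliers"):
    pk,pl,z=J[k]; print(k)
    manip.open_jaws()
    f=0 if k!="spanner" else np.pi
    go(pk[:2],pl,f,z)
    if manip.get_clock()<0: break
manip.movep([.4,-.35,.3],quat(0))
p=optics.camera("top"); cv2.imwrite("pics/d2.png",rect(p,.034,.403,.697,.0013,.4098,1900))
p=optics.camera("scene"); cv2.imwrite("pics/s2.png",cv2.resize(p["frame"][190:330,220:420],(800,560),interpolation=cv2.INTER_CUBIC))
E
python3 run2.py
```

```text
spanner
pick False [ 0.50709392 -0.22951071  0.00336251] 0.08946560533018408 78.60555410385132
held 0.08447837367505957 78.3851730230937
place True [0.53591977 0.25385815 0.03536312]
t 18.9917
ratchet
pick False [ 0.51143636 -0.34731395  0.00536471] 0.10327177365271553 78.83597882464528
held 0.10612940088272171 78.28329188749194
place True [0.59223664 0.08276477 0.03736446]
t 28.1167
pliers
pick False [ 0.52436964 -0.46431775  0.00366206] 0.27331482108505273 79.28650259971619
held 0.27289554574612823 78.66368293762207
place True [0.58106413 0.16888551 0.03563853]
t 37.5833
```

View pics/d2.png

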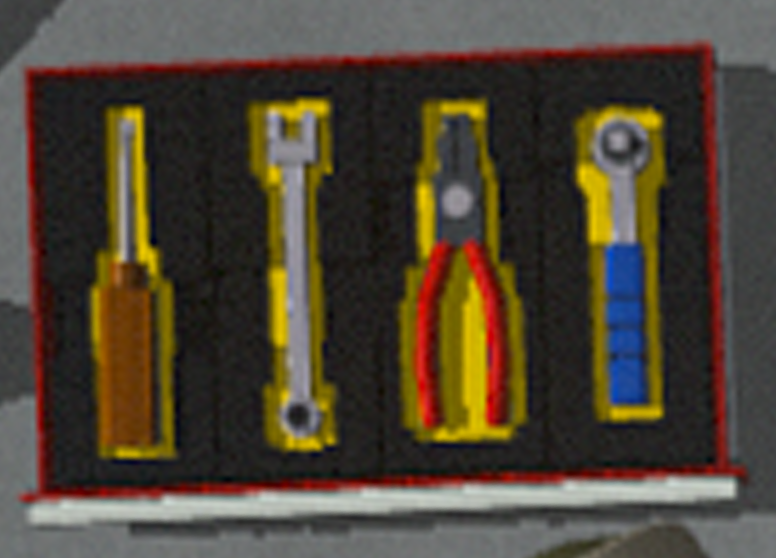

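View pics/s2.png

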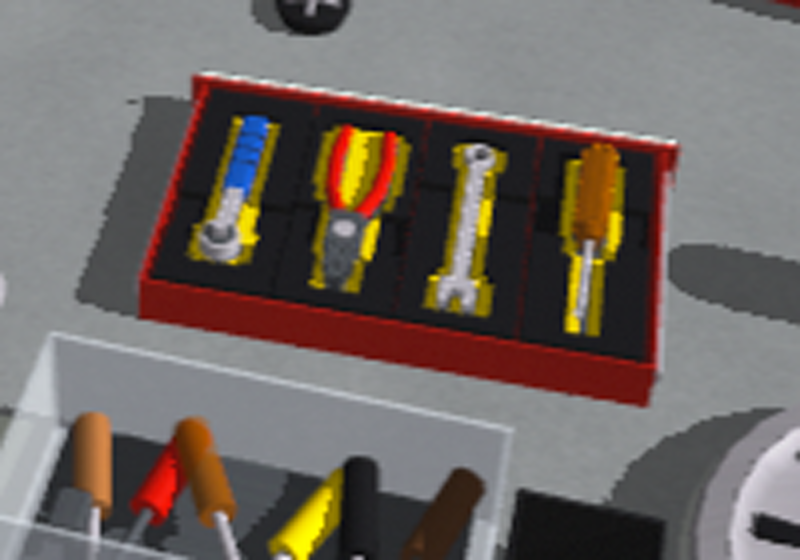

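All four tools cover their silhouettes and point the right way. Handing in.

```bash
python3 -c "
from bench import workorder; print(workorder.finish_job())"
```

```text
the job is handed in; nothing more can be done
None
```

The screwdriver, spanner, pliers and ratchet are each in their own pocket in the red drawer, pointing as the silhouettes show, released and clear of the arm; the final pictures show all four seated, the last was placed at 37.6 s on the robot clock, and I handed the job in (no verdict was returned).

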